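# Check the grating plate over the lamp, then hold it over its catch box for the screws

### The arm

A 7-joint arm with a two-finger parallel gripper is mounted at the origin on the work surface. World frame = base frame: x ahead of the robot, y to its left, z up, the work surface at z = 0. Lengths are in m, angles in rad, forces in N, time in s.
With the tool pointing down it reaches from about 0.4 to 0.85 m from the base axis. Payload 10.4 kg.
Tool frame: the origin (TCP) lies at the very end of the fingers, on their centre line; the grasp point (between the pads) lies r.tcp_to_grasp behind it (r.tcp_to_grasp is the distance from the TCP to the grasp point, in m); z points along the fingers, y is the line along which they close (so a half turn about z gives the same grasp; the last joint's range is limited). The gripper opens to 87 mm and grips with 3 to 60 N. Pads are 19 mm wide; open, the fingers measure 117 mm over their backs; the gripper's body (75 mm by 190 mm) begins 51 mm behind the grasp point.
Start: joints at [-1.173, 0.332, -0.065, 1.46, 0.022, 1.35, -0.088], TCP at [0.255, 0.571, 0.223] pointing down, gripper open.
Joint ranges: [-2.6, 2.6], [-0.5, 2.12], [-1.47, 1.34], [0.16, 2.42], [-1.27, 4.41], [0.06, 2.06], [-2.6, 2.6]. Speed limits (rad/s): [2.22, 2.22, 2.79, 2.79, 3.14, 3.14, 3.14].

### API

Orientations are given as a unit quaternion [x, y, z, w].
In Python, from bench import monitor, cams, ticket, r gives the robot as it stands.
- The arm moves only by the shell command python3 -m crank 'ROWS' [OPENING] [FORCE]. ROWS is a JSON object whose one key "steps" holds a list of rows, each a list of 2 entries, a list of its own where there are three numbers: the shift along the world's x, y, z in units of 25 mm (1.0 is 25 mm), then the turn, a rotation vector about the world's x, y, z in units of 5 degrees (1.0 is 5 degrees). In form: {"steps": [[[x, y, z], [ax, ay, az]], ...]}. A call has 1 to 10 rows; each row shifts and turns the commanded pose from where the row before left it; what a row does not reach is not made up. A row lasts 1/12 s, in which the tool goes at most 41.7 mm and 7.16 degrees, less where a joint would pass 70% of its speed; a pose out of reach is approached as far as the arm can. A call is refused whole if a number of a shift passes 1 or a number of a turn 1, either way. A call with a gripper value outside its range is refused whole. OPENING is the finger opening in mm, from 0 to 87, set as the call begins (- or left out, the last holds). The fingers move at their own pace and stop on an object; FORCE is the grip in N (left out, the last holds). Time passes only in rows, so rows that do not move let the fingers close. It gives the time, the measured TCP pose, the force, the opening and the grip force at its end, in the units of the state.
- monitor.read_state(): the state, without advancing time (a new reading comes with each control period).
- cams.camera(name): name is "scene" or "side" or "wrist"; returns a dict with "pixels" (384x512x3 uint8, blue, green, red), "z_map" (384x512 float32, m along the optical axis (not along the pixel's ray), 0 where there is no reading), "vfov" (degrees; the focal length in pixels is half the picture's height over the tangent of half this angle, whatever the lens; pixels are square), "cx", "cy" (the principal point, pixels), "T" (4x4, takes a point from camera to world coordinates). Camera axes: x right, y up, looking along -z (the intrinsics and any distortion apply to the point x, -y, -z); pixel columns grow to the right and rows downward; lengths in m; the calibration is good to about 2 mm. A picture is of the moment at which its call begins.
- ticket.close_job(): hands the job in; it is judged then, once.
The state is a dict: "time": time; "joint_positions": joint angles; "joint_vel": joint speeds; "joint_torque": joint torques, N m; "ee_pos": TCP position; "eef_rot": TCP orientation; "ft_force": force on the tool from outside, world axes, zero at the start; "torque": the same for the moment, N m; "width": finger opening in m; "grip_force": force on a finger pad.
Only numpy, scipy, OpenCV 4.12 (cv2) and the standard library are available. Lean on these libraries where they do the work, as an engineer would, in place of code of your own. Each camera call takes 0.05 s, during which the arm holds its last target. There are 200 camera calls.

### The job

Pick up the grating plate (the one with the green grip) and hold it level and still over the lamp disc, with its underside level with the orange band on the post, for about two seconds, so that I can see that it is clean. Then carry it to the white catch box and keep it hovering there, level and still, about two centimetres above the rim, with its three screw holes right over the three threaded holes, and finish like that, still holding it, so that I can start the screws. Do not let the plate touch the box, and leave everything else where it is.

Things in the scene. Friction and masses are not known exactly. Their poses are not given: they have to be found in the camera images.
- grating_plate: Grating plate: steel, 130 x 90 x 4 mm (x, y, z), loose, flat on the worktop; solid GREEN grip rib upright in its middle, 60 mm along x, 14 mm along y, top 34 mm above the underside. 0.25 to 0.45 kg, balanced at the middle. Origin: centre of underside, z up. Three 12 mm screw holes: two at the +x corners (red stripe between), one mid -x end.
- catch_box: Catch box: open white plastic box 130 x 90 mm (x, y), 70 mm high, fixed. Origin: centre of underside, z up. Three screw bosses reach the rim, each with a brass ring round a dark threaded hole: two at the +x corners (red stripe between), one mid -x end, the plate's pattern: they match with axes pointing as the plate's.
- lamp: Lamp, fixed: flat black light disc, 80 mm across, 22 mm high, white top; a thin foot runs along its +x to an upright post (10 mm thick, 157 mm high) 115 mm from the disc's centre. An orange band (16 mm high, 24 mm thick) on the post is centred 125 mm above the worktop. Origin: centre of the disc's underside.
- lamp_view (a point): The viewing point: on the axis of the light disc, 125 mm above the worktop, level with the orange band. The plate's underside centre belongs here while it is being viewed.
- slicing_plate: The other plate, not wanted: same shape, size and screw holes as the grating plate, but with a BLUE grip rib and two long slots with blades. Loose on the worktop. Origin: centre of the underside. Which plate lies to the left and which to the right of the catch box changes.
- tin: Loose dark steel cup-shaped tin, 90 mm across, 100 mm high. Bystander. Origin: centre of the underside.
- glass: Loose drinking glass, 66 mm across, 85 mm high. Bystander. Origin: centre of the underside.
- screw_dish: Small loose white dish with three brass screws, 84 mm across, 25 mm high. Bystander. Origin: centre of the underside.
- grating_plate_hole0 (a point): Centre of screw hole 0 of the grating plate, at the underside: 52 mm along +x, 33 mm along +y from the plate's origin.
- catch_box_hole0 (a point): Mouth of threaded hole 0 of the catch box, 70 mm above its underside: 52 mm along +x, 33 mm along +y from the box's origin. Belongs under grating_plate_hole0.
- grating_plate_hole1 (a point): Centre of screw hole 1 of the grating plate, at the underside: 52 mm along +x, 33 mm along -y from the plate's origin.
- catch_box_hole1 (a point): Mouth of threaded hole 1 of the catch box, 70 mm above its underside: 52 mm along +x, 33 mm along -y from the box's origin. Belongs under grating_plate_hole1.
- grating_plate_hole2 (a point): Centre of screw hole 2 of the grating plate, at the underside: 52 mm along -x, 0 along y from the plate's origin.
- catch_box_hole2 (a point): Mouth of threaded hole 2 of the catch box, 70 mm above its underside: 52 mm along -x, 0 along y from the box's origin. Belongs under grating_plate_hole2.
Things that resemble listed ones, but are neither listed nor needed, are in the scene too. Leave any pink look-alike of the grating_plate alone.

How it is judged:
On the way:
1. the grating plate is held level and still over the lamp disc, its underside level with the orange band (within 25 mm in height, 30 mm sideways) (contact force between the fingers and grating_plate above 1 N and angle between grating_plate's own z axis and vertical below 0.12 rad and horizontal distance between grating_plate and lamp_view below 0.03 m and height (world z) of grating_plate between 0.1 and 0.15 m and linear speed of grating_plate below 0.03 m/s and angular speed of grating_plate below 0.3 rad/s), for 1 s.
At the end, for the whole second after the job is handed in: The grating plate is held in the fingers, level within 7 degrees and still, its underside 8 to 35 mm above the rim of the catch box without touching it, each of its three screw holes within 6 mm (seen from above) of its threaded hole; everything else within 30 mm of where it stood (contact force between the fingers and grating_plate above 1 N and angle between grating_plate's own z axis and vertical below 0.12 rad and horizontal distance between grating_plate_hole0 and catch_box_hole0 below 0.006 m and horizontal distance between grating_plate_hole1 and catch_box_hole1 below 0.006 m and horizontal distance between grating_plate_hole2 and catch_box_hole2 below 0.006 m and z of grating_plate in the frame of catch_box between 0.078 and 0.105 m and linear speed of grating_plate below 0.02 m/s and angular speed of grating_plate below 0.2 rad/s and contact force between grating_plate and catch_box below 0.2 N and distance of each of tin, glass, screw_dish, slicing_plate from where it was at the start of the episode below 0.03 m); the arm keeps its last pose, push and grip.
It fails at once if the plate touches the catch box (contact force between grating_plate and catch_box above 0.5 N).
It fails at once if another thing is moved by more than 30 mm (distance of any of tin, glass, screw_dish, slicing_plate from where it was at the start of the episode above 0.03 m).
It also fails if it takes over 58 s, if anything falls off the work surface, if the arm or the gripper's body presses on something with over 40 N, if the wrist force passes 120 N, or if a joint passes its speed limit or range.

## Working session

There is one attempt and no reset: what is moved stays moved. The work goes in short steps, Python scripts to look and compute and a shell command to move; the robot and the scene stay as the last step left them, time stands still between calls to the robot, and variables do not carry over. Pictures are saved under pics/ and viewed, at most 10 in all, crops included, and the job is handed in when it is done.

```bash
ls; mkdir -p pics; cat > h.py <<'E'
import numpy as np, cv2
from bench import monitor, cams, ticket, r
def grab(n):
    c=cams.camera(n); np.savez(f'{n}.npz',**{k:v for k,v in c.items()}); return c
def load(n): return {k:v for k,v in np.load(f'{n}.npz',allow_pickle=True).items()}
def f(c): return c['pixels'].shape[0]/2/np.tan(np.radians(float(c['vfov']))/2)
def ray(c,u,v,z):
    d=np.array([(u-c['cx'])/f(c),-(v-c['cy'])/f(c),-1.]); T=c['T']; d=T[:3,:3]@d; o=T[:3,3]
    return o+d*(z-o[2])/d[2]
def cloud(c):
    z=c['z_map']; v,u=np.indices(z.shape); F=f(c)
    P=np.stack([(u-c['cx'])/F*z,-(v-c['cy'])/F*z,-z],-1)
    return P@c['T'][:3,:3].T+c['T'][:3,3]
E
python3 - <<'E'
from h import *
for n in ('scene','side','wrist'):
    c=grab(n); print(n,[k for k in c],c['vfov'],c['cx'],c['cy'],c['T'].round(3).tolist(),(c['z_map']>0).mean())
a=[load(n)['pixels'] for n in('scene','side')]
cv2.imwrite('pics/a.png',cv2.resize(a[0],(800,600)));cv2.imwrite('pics/b.png',cv2.resize(a[1],(800,600)))
print(monitor.read_state(),r.tcp_to_grasp)
E
```

```text
pics
scene ['pixels', 'z_map', 'vfov', 'cx', 'cy', 'T'] 56.392520450228986 258.7235598178192 192.73392258599623 [[0.698, -0.369, 0.613, 1.142], [0.716, 0.351, -0.604, -0.721], [0.007, 0.861, 0.509, 0.687], [0.0, 0.0, 0.0, 1.0]] 0.9960734049479166
side ['pixels', 'z_map', 'vfov', 'cx', 'cy', 'T'] 49.497475427815004 249.9312046541422 196.73723597676303 [[0.995, 0.071, -0.073, 0.388], [-0.102, 0.65, -0.753, -0.994], [-0.006, 0.756, 0.654, 0.934], [0.0, 0.0, 0.0, 1.0]] 0.9962158203125
wrist ['pixels', 'z_map', 'vfov', 'cx', 'cy', 'T'] 71.61598811840445 256.65023413397046 194.81754668139357 [[0.407, -0.88, -0.245, 0.187], [0.913, 0.393, 0.109, 0.6], [0.0, -0.268, 0.963, 0.383], [0.0, 0.0, 0.0, 1.0]] 0.9935658772786459
{'time': 0.15, 'joint_positions': array([-1.17263524,  0.33273806, -0.06470396,  1.46076006,  0.02158128,
        1.34991693, -0.08851252]), 'joint_vel': array([-1.02132537e-03, -6.93956420e-04, -7.23363221e-05, -5.18317502e-03,
        2.49822522e-04, -6.13383057e-04,  7.80957715e-04]), 'joint_torque': array([ 7.66842422e-04, -6.23632050e+01,  2.43749726e-02, -3.90141678e+01,
       -6.14757836e-02,  3.72769532e-02,  1.54059953e-04]), 'ee_pos': array([0.25515237, 0.57020929, 0.22192405]), 'eef_rot': array([ 2.08829947e-01,  9.77951806e-01, -5.54532537e-04, -1.03007673e-04]), 'ft_force': array([-0.53748573, -0.08621831, -0.01499674]), 'torque': array([ 0.02215988, -0.0437603 , -0.03635866]), 'grip_force': 0.0, 'width': 0.08684791743282946} 0.0187
```

View pics/a.png

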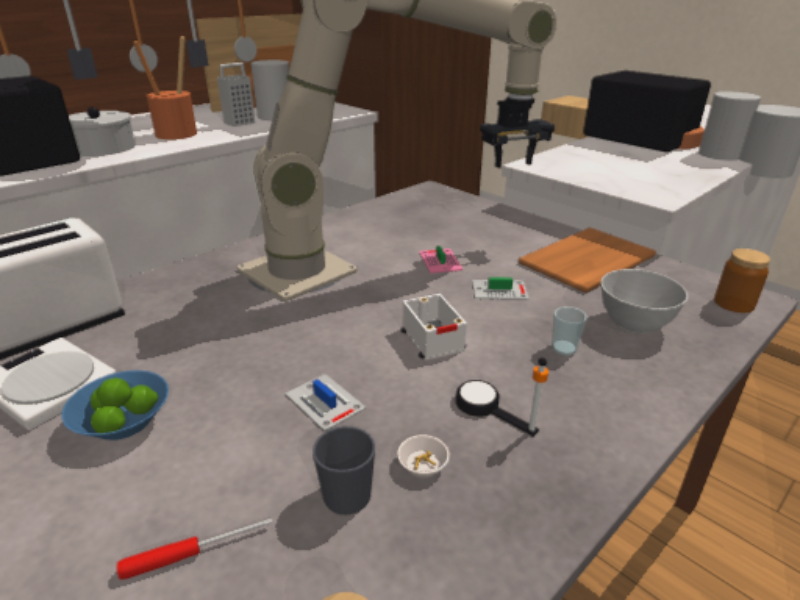

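View pics/b.png

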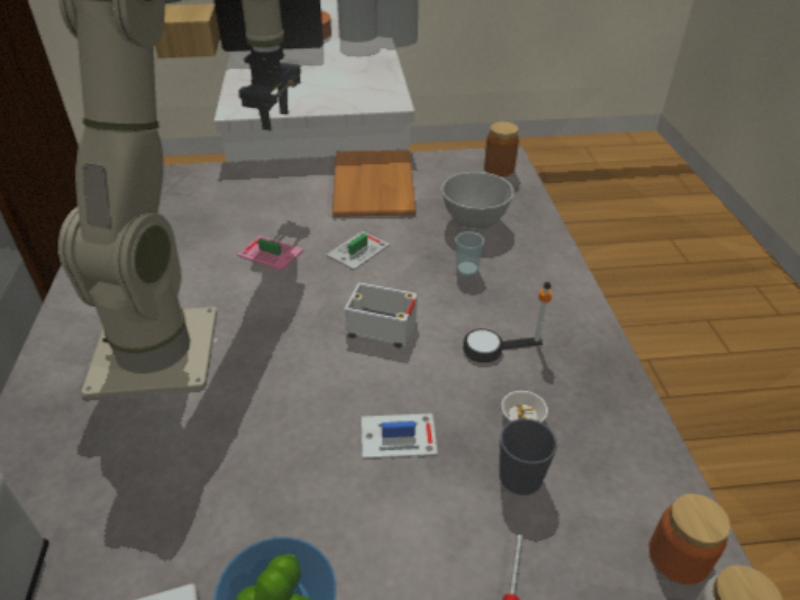

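Candidates (800×600 pictures): the pale plate with green rib at scene (500,288) / side (358,246); the pink look-alike with green rib at scene (440,258) / side (270,250); and the blue-rib slicing plate at scene (325,395) / side (400,435). By the description I choose the pale green-rib plate. The box is at side (382,315), lamp disc at (483,345), post at (543,310), and glass at (468,255). Next I measure and check the choice in a crop.

```bash
cat > m.py <<'E'
from h import *
s=512/800
def mask(c,kind):
    h=cv2.cvtColor(c['pixels'],cv2.COLOR_BGR2HSV); H,S,V=cv2.split(h)
    return {'green':(H>45)&(H<85)&(S>100),'red':((H<6)|(H>174))&(S>150)&(V>110),'orange':(H>=6)&(H<18)&(S>180)&(V>150),
     'white':(S<40)&(V>165),'brass':(H>12)&(H<32)&(S>70)}[kind].astype(np.uint8)
def blobs(c,kind,win,mn=5):
    u0,v0,u1,v1=win; m=np.zeros(c['z_map'].shape,np.uint8); m[v0:v1,u0:u1]=mask(c,kind)[v0:v1,u0:u1]
    n,l,st,ce=cv2.connectedComponentsWithStats(m)
    return [(l==i,st[i,4],ce[i]) for i in range(1,n) if st[i,4]>=mn]
def onplane(c,m,z):
    v,u=np.nonzero(m); return np.array([ray(c,a,b,z) for a,b in zip(u,v)])
def rect(P):
    (x,y),(w,h),a=cv2.minAreaRect((P[:,:2]*1000).astype(np.float32)); return (round(x,1),round(y,1)),(round(w,1),round(h,1)),round(a,1)
E
python3 - <<'E'
from m import *
W={'scene':{'pl':(298,174,342,196),'box':(252,184,302,230),'lamp':(288,238,322,268),'band':(335,225,355,250)},
   'side':{'pl':(206,145,252,174),'box':(218,178,270,224),'lamp':(292,208,325,235),'band':(340,182,358,196)}}
for n in W:
    c=load(n); w=W[n]; C=cloud(c); print('==',n)
    for k in('green','red','white'):
        z={'green':.034,'red':.004,'white':.004}[k]
        for m,a,ce in blobs(c,k,w['pl'],8):
            P=onplane(c,m,z); print('plate',k,a,ce.round(1),rect(P),'cloud',np.median(C[m],0).round(4),np.percentile(C[m][:,2],95).round(3))
    for k in('brass','red'):
        for m,a,ce in blobs(c,k,w['box'],3): print('box',k,a,ce.round(1),ray(c,*ce,.07).round(4),np.median(C[m],0).round(4))
    for m,a,ce in blobs(c,'white',w['lamp'],40):print('lamp',a,ce.round(1),ray(c,*ce,.022).round(4),rect(onplane(c,m,.022)),np.median(C[m],0).round(4))
    for m,a,ce in blobs(c,'orange',w['band'],10):print('band',a,ce.round(1),ray(c,*ce,.125).round(4),np.median(C[m],0).round(4))
a=load('scene')['pixels'][165:235,245:350];b=load('side')['pixels'][140:230,200:300]
o=[cv2.resize(x,(400,int(400*x.shape[0]/x.shape[1])),interpolation=2)[:260] for x in(a,b)]
cv2.imwrite('pics/c.png',np.hstack([cv2.copyMakeBorder(x,0,360-len(x),0,0,0) for x in [cv2.resize(a,(400,267)),cv2.resize(b,(400,360))]]))
E
```

```text
== scene
plate green 104 [319.9 181. ] ((452.4, 284.3), (61.0, 47.5), 46.4) cloud [0.4394 0.3023 0.0221] 0.036
plate red 8 [333.8 184.8] ((475.0, 346.0), (3.9, 40.1), 44.8) cloud [0.4767 0.3441 0.0049] 0.006
plate white 77 [306.7 183.8] ((401.5, 275.7), (36.2, 81.1), 45.2) cloud [0.4007 0.2737 0.0044] 0.007
plate white 75 [330.6 185.4] ((463.3, 338.2), (60.4, 89.6), 35.8) cloud [0.4704 0.3296 0.0045] 0.007
box brass 9 [271.  191.2] [0.4194 0.0484 0.07  ] [0.42   0.0457 0.0708]
box brass 10 [292.8 204.9] [0.528  0.0366 0.07  ] [0.5289 0.0353 0.0706]
box brass 9 [274.7 208.9] [ 0.5039 -0.0224  0.07  ] [ 0.5034 -0.023   0.0709]
box red 47 [285.5 209.9] [ 0.5313 -0.0019  0.07  ] [0.5278 0.0024 0.0668]
lamp 247 [305.4 250.8] [ 0.6663 -0.0635  0.022 ] ((665.2, -62.0), (61.3, 57.7), 46.2) [ 0.6669 -0.0639  0.0229]
band 27 [346.3 237.9] [ 0.78   -0.0507  0.125 ] [ 0.7871 -0.0598  0.1326]
== side
plate green 59 [228.8 154.8] ((434.8, 283.3), (74.1, 31.7), 44.5) cloud [0.4365 0.3    0.0284] 0.036
plate white 18 [239.  155.8] ((475.1, 316.5), (16.1, 49.3), 30.9) cloud [0.4758 0.3244 0.0034] 0.007
plate white 19 [214.9 162.9] ((380.3, 283.8), (18.0, 23.5), 55.9) cloud [0.3818 0.2835 0.0032] 0.006
plate white 27 [225.3 168. ] ((416.2, 246.6), (21.1, 30.7), 70.4) cloud [0.4179 0.2486 0.0028] 0.007
box brass 7 [228.1 189.3] [0.419  0.0437 0.07  ] [0.4185 0.0432 0.0704]
box brass 5 [262.  188.6] [0.5284 0.0352 0.07  ] [0.5284 0.0356 0.0706]
box brass 6 [256.3 201.7] [ 0.5028 -0.0263  0.07  ] [ 0.5029 -0.0276  0.071 ]
box red 16 [262.6 196.4] [ 0.5253 -0.0036  0.07  ] [ 5.256e-01 -1.000e-04  6.860e-02]
lamp 202 [308.9 217.9] [ 0.6655 -0.0675  0.022 ] ((665.7, -67.4), (54.7, 57.7), 83.8) [ 0.6656 -0.0678  0.0225]
```

View pics/c.png

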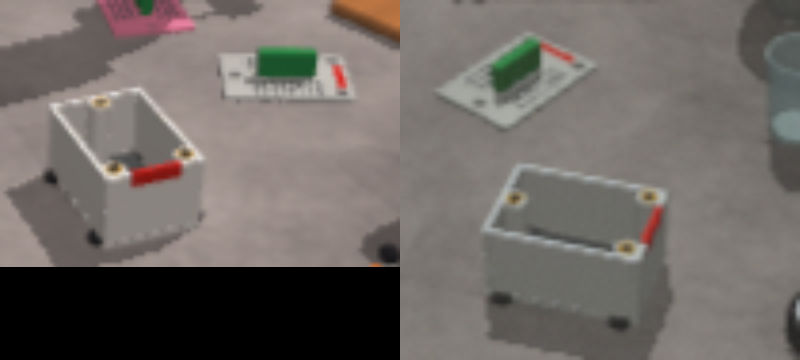

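The crop confirms it: pale grating plate, green rib, red stripe to the upper right. The plate centre is about (0.437, 0.302) with yaw about 46°. The box is at (0.4675, 0.026) with yaw −22.5°, its hole spacings match the given ones, and the lamp is at (0.666, −0.065). Move above the plate.

```bash
python3 -m crank '{"steps":[[[0.52,-0.77,0],[0,0,1]],[[0.52,-0.77,0],[0,0,1]],[[0.52,-0.77,0],[0,0,1]],[[0.52,-0.77,0],[0,0,1]],[[0.52,-0.77,0],[0,0,1]],[[0.52,-0.77,0],[0,0,1]],[[0.52,-0.77,0],[0,0,1]]]}' 87
python3 -m crank '{"steps":[[[0.52,-0.77,0],[0,0,1]],[[0.52,-0.77,0],[0,0,1]],[[0.52,-0.77,0],[0,0,1]],[[0.52,-0.77,0],[0,0,1]],[[0.52,-0.77,0],[0,0,1]],[[0.52,-0.77,0],[0,0,1]],[[0.52,-0.77,0],[0,0,1]],[[0,0,0],[0,0,0]],[[0,0,0],[0,0,0]],[[0,0,0],[0,0,0]]]}'
python3 - <<'E'
from m import *
c=grab('wrist'); cv2.imwrite('pics/d.png',c['pixels'])
C=cloud(c)
for k,z in(('green',.034),('red',.004),('white',.004)):
    for m,a,ce in blobs(c,k,(0,0,512,384),80): print(k,a,ce.round(1),rect(onplane(c,m,z)),np.median(C[m],0).round(4))
# rib top face from depth
m=mask(c,'green')>0; t=m&(C[...,2]>.030); print('ribtop',rect(C[t]),C[t].mean(0).round(4))
E
```

```text
time: 0.73
ee_pos: [0.3467, 0.4346, 0.2224]
eef_rot: [-0.097, 0.995, -0.0, -0.0]
ft_force: [0.7, 0.1, 0.5]
width: 0.0872
grip_force: 0.0
time: 1.57
ee_pos: [0.4368, 0.3015, 0.2224]
eef_rot: [-0.389, 0.921, 0.0, -0.0]
ft_force: [-0.6, 0.2, -0.1]
width: 0.0866
grip_force: 0.0
green 671 [388.6  67.4] ((227.8, 315.2), (14.0, 66.4), 57.2) [0.2271 0.3154 0.0328]
green 421 [258.3 176.9] ((434.1, 303.7), (60.2, 12.1), 45.8) [0.4332 0.3027 0.0332]
red 277 [424.3  60.9] ((176.2, 347.2), (45.8, 9.3), 57.3) [0.1764 0.3472 0.0038]
red 110 [ 5.4 54.8] ((560.8, -36.4), (28.2, 6.6), 67.4) [0.5304 0.0136 0.0697]
red 147 [257.7 210.9] ((475.0, 344.3), (7.8, 44.0), 43.6) [0.4747 0.3446 0.0041]
white 248 [27.6 74.5] ((554.0, -3.7), (25.8, 41.4), 66.6) [0.5315 0.0425 0.0693]
white 1382 [256.9 180.9] ((435.4, 306.1), (127.7, 86.7), 44.3) [0.4435 0.3239 0.0035]
ribtop ((386.4, 252.4), (200.6, 362.9), 39.1) [0.4001 0.2859 0.2613]
```

View pics/d.png

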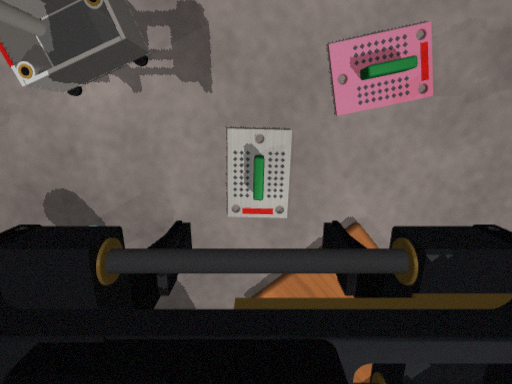

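The plate, at wrist pixel (258,175), is white with the green rib and the red stripe nearest the gripper. The pink look-alike is at (385,68). Its centre is about (0.435, 0.304), and yaw 45° fits the tool. Descend and grip.

```bash
python3 -m crank '{"steps":[[[-0.08,0.1,-1],[0,0,-0.1]],[[0,0,-1],[0,0,0]],[[0,0,-1],[0,0,0]],[[0,0,-1],[0,0,0]],[[0,0,-1],[0,0,0]],[[0,0,-1],[0,0,0]],[[0,0,-1],[0,0,0]],[[0,0,-0.8],[0,0,0]],[[0,0,-0.6],[0,0,0]],[[0,0,0],[0,0,0]]]}'
python3 -m crank '{"steps":[[[0,0,-0.1],[0,0,0]],[[0,0,0],[0,0,0]],[[0,0,0],[0,0,0]],[[0,0,0],[0,0,0]],[[0,0,0],[0,0,0]],[[0,0,0],[0,0,0]],[[0,0,0],[0,0,0]],[[0,0,0],[0,0,0]],[[0,0,0],[0,0,0]],[[0,0,0],[0,0,0]]]}' 0 35
```

```text
time: 2.45
ee_pos: [0.4327, 0.3032, 0.0095]
eef_rot: [-0.386, 0.922, -0.0, -0.003]
ft_force: [-0.3, 0.6, 0.4]
width: 0.0873
grip_force: 0.0
time: 3.28
ee_pos: [0.4353, 0.3035, 0.0101]
eef_rot: [-0.386, 0.923, 0.0, -0.0]
ft_force: [-0.4, 0.3, 0.4]
width: 0.0284
grip_force: 0.0
```

```bash
python3 -m crank '{"steps":[[[0,0,0],[0,0,0]],[[0,0,0],[0,0,0]],[[0,0,0],[0,0,0]],[[0,0,0],[0,0,0]],[[0,0,0],[0,0,0]],[[0,0,0],[0,0,0]]]}'
python3 -m crank '{"steps":[[[0,0,0.3],[0,0,0]],[[0,0,0.6],[0,0,0]],[[0,0,1],[0,0,0]],[[0,0,1],[0,0,0]],[[0,0,1],[0,0,0]],[[0,0,1],[0,0,0]],[[0,0,0.8],[0,0,0]],[[0,0,0.4],[0,0,0]],[[0,0,0],[0,0,0]],[[0,0,0],[0,0,0]]]}'
python3 - <<'E'
from m import *
c=grab('side'); cv2.imwrite('pics/e.png',cv2.resize(c['pixels'][90:240,150:350],(800,600)))
C=cloud(c)
for n,w in(('glass',(285,145,315,178)),):
    P=C[w[1]:w[3],w[0]:w[2]].reshape(-1,3); P=P[P[:,2]>.03]; print(n,np.median(P,0),P.min(0),P.max(0))
print(monitor.read_state()['ee_pos'],monitor.read_state()['ft_force'])
E
```

```text
time: 3.78
ee_pos: [0.4353, 0.3035, 0.0101]
eef_rot: [-0.386, 0.923, 0.0, -0.0]
ft_force: [0.3, -0.2, -0.5]
width: 0.0139
grip_force: 35.0
time: 4.62
ee_pos: [0.4351, 0.3033, 0.162]
eef_rot: [-0.386, 0.923, -0.0, -0.0]
ft_force: [-0.5, -1.7, -4.1]
width: 0.0135
grip_force: 34.9
glass [0.68199506 0.18299107 0.066194  ] [ 0.38835803 -0.99448636  0.03019802] [0.71522704 0.23406211 0.93408679]
[0.43466824 0.30304286 0.16123022] [-0.27221908  0.342511   -3.36844331]
```

View pics/e.png

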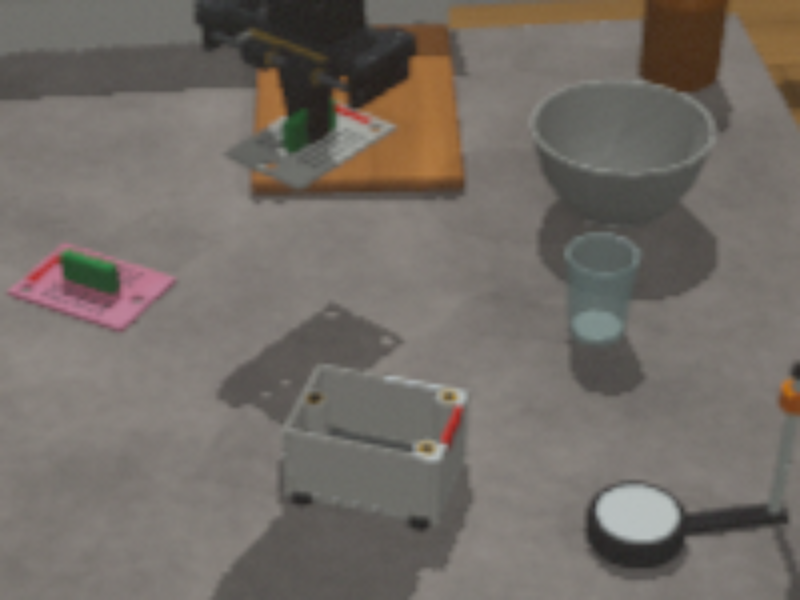

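The plate is gripped and level at crop (310,140), lifted clear; everything else is undisturbed. Carry it to the lamp, turning to the box's yaw on the way.

```bash
python3 -m crank '{"steps":[[[0.2,-0.3,0],[0,0,-0.3]],[[0.4,-0.6,0],[0,0,-0.6]],[[0.47,-0.75,0],[0,0,-0.7]],[[0.47,-0.75,0],[0,0,-0.7]],[[0.47,-0.75,0],[0,0,-0.7]],[[0.47,-0.75,0],[0,0,-0.7]],[[0.47,-0.75,0],[0,0,-0.7]],[[0.47,-0.75,0],[0,0,-0.7]],[[0.47,-0.75,0],[0,0,-0.7]],[[0.47,-0.75,0],[0,0,-0.7]]]}'
python3 -m crank '{"steps":[[[0.47,-0.75,0],[0,0,-0.7]],[[0.47,-0.75,0],[0,0,-0.7]],[[0.47,-0.75,0],[0,0,-0.7]],[[0.47,-0.75,0],[0,0,-0.7]],[[0.47,-0.75,0],[0,0,-0.7]],[[0.47,-0.75,0],[0,0,-0.7]],[[0.47,-0.75,0],[0,0,-0.7]],[[0.47,-0.75,0],[0,0,-0.7]],[[0.4,-0.6,0],[0,0,-0.8]],[[0.2,-0.3,0],[0,0,-0.6]]]}'
python3 -m crank '{"steps":[[[0.3,-0.5,-0.3],[0,0,0]],[[0.2,-0.3,-0.5],[0,0,0]],[[0.1,-0.1,-0.3],[0,0,0]],[[0,0,0],[0,0,0]],[[0,0,0],[0,0,0]]]}'
```

```text
time: 5.5
ee_pos: [0.5454, 0.1289, 0.1626]
eef_rot: [-0.109, 0.994, 0.0, 0.0]
ft_force: [0.8, 0.4, -4.3]
width: 0.0141
grip_force: 34.9
time: 6.33
ee_pos: [0.6545, -0.0455, 0.1623]
eef_rot: [0.196, 0.981, -0.001, 0.0]
ft_force: [-1.3, -0.4, -2.9]
width: 0.0135
grip_force: 34.9
time: 6.75
ee_pos: [0.6677, -0.0635, 0.1337]
eef_rot: [0.191, 0.982, 0.0, -0.001]
ft_force: [-0.2, 0.9, -2.3]
width: 0.0137
grip_force: 34.9
```

In place (underside about 0.124 m). Hold for about 2.5 s, then measure the plate relative to the lamp and TCP.

```bash
for i in 1 2 3; do python3 -m crank '{"steps":[[[0,0,0],[0,0,0]],[[0,0,0],[0,0,0]],[[0,0,0],[0,0,0]],[[0,0,0],[0,0,0]],[[0,0,0],[0,0,0]],[[0,0,0],[0,0,0]],[[0,0,0],[0,0,0]],[[0,0,0],[0,0,0]],[[0,0,0],[0,0,0]],[[0,0,0],[0,0,0]]]}' | tail -6; done
python3 - <<'E'
from m import *
ee=monitor.read_state()['ee_pos']; zt=ee[2]-.006
a=[]
for n in('scene','side'):
    c=grab(n);C=cloud(c); x=c['pixels'];
    # project expected plate centre
    p=np.linalg.inv(c['T'])@np.append([ee[0],ee[1],zt],1); F=f(c); u=int(c['cx']-F*p[0]/p[2]); v=int(c['cy']+F*p[1]/p[2])
    a.append(cv2.resize(x[v-45:v+45,u-60:u+60],(400,300)))
    for k in('red','white','green'):
        for m,ar,ce in blobs(c,k,(u-45,v-35,u+45,v+35),8):
            print(n,k,ar,ce.round(1),np.median(C[m],0).round(4),rect(onplane(c,m,zt)))
    s=(C[...,2]>zt-.012)&(C[...,2]<zt+.012)&(np.hypot(C[...,0]-ee[0],C[...,1]-ee[1])<.085)
    print('slab',s.sum(),rect(C[s]),np.median(C[s],0).round(4)); A=np.c_[C[s][:,:2],np.ones(s.sum())]; print('plane',np.linalg.lstsq(A,C[s][:,2],rcond=None)[0].round(4))
cv2.imwrite('pics/f.png',np.hstack(a)); print(ee)
E
```

```text
time: 7.58
ee_pos: [0.6683, -0.064, 0.1351]
eef_rot: [0.192, 0.981, 0.0, -0.0]
ft_force: [0.2, 0.3, -3.0]
width: 0.014
grip_force: 34.9
time: 8.42
ee_pos: [0.6683, -0.064, 0.1351]
eef_rot: [0.192, 0.981, 0.0, 0.0]
ft_force: [0.0, 0.4, -3.2]
width: 0.0134
grip_force: 34.9
time: 9.25
ee_pos: [0.6683, -0.064, 0.1351]
eef_rot: [0.192, 0.981, 0.0, 0.0]
ft_force: [1.5, -0.3, -2.9]
width: 0.0139
grip_force: 34.9
scene red 23 [282.5 210.4] [ 0.5227 -0.0067  0.0667] ((588.7, -80.1), (17.1, 21.5), 42.8)
scene red 26 [319.4 232. ] [ 0.72   -0.0852  0.1295] ((720.1, -84.4), (40.2, 6.4), 69.0)
scene white 62 [267.4 187.8] [0.3102 0.144  0.0007] ((467.8, -17.8), (31.5, 37.8), 46.4)
scene white 34 [269.9 206. ] [ 0.4825 -0.0208  0.0697] ((538.4, -84.3), (17.7, 81.1), 72.6)
scene white 9 [294. 199.] [0.4359 0.1554 0.0012] ((567.7, -8.6), (17.0, 6.1), 77.2)
scene white 59 [332.9 201.6] [5.463e-01 2.467e-01 4.000e-04] ((653.4, 57.9), (61.2, 22.6), 65.5)
scene white 138 [294.5 212.2] [ 0.6139 -0.0644  0.1285] ((615.2, -56.3), (43.4, 81.8), 6.3)
scene white 99 [326.9 222.3] [ 0.705  -0.0343  0.1286] ((7
[... 513 characters left out ...]
cene green 108 [312.5 218.1] [ 0.6866 -0.0744  0.1527] ((668.4, -45.7), (21.8, 77.1), 38.8)
slab 777 ((669.0, -63.3), (92.5, 132.5), 67.2) [ 0.6874 -0.0774  0.129 ]
plane [-0.0002  0.0061  0.1298]
side red 17 [331.3 195.2] [ 0.7196 -0.0878  0.1288] ((719.3, -87.2), (38.0, 5.0), 66.8)
side white 47 [294.7 195.4] [ 0.6111 -0.076   0.1289] ((612.1, -77.0), (22.9, 28.7), 62.3)
side white 188 [309.  217.5] [ 0.6668 -0.0661  0.0224] ((633.6, -174.0), (45.3, 50.0), 78.9)
side green 9 [319.  192.7] [ 0.6819 -0.0797  0.1349] ((686.8, -72.0), (4.6, 14.9), 83.7)
slab 625 ((666.9, -66.7), (94.6, 129.9), 67.4) [ 0.6685 -0.0819  0.1287]
plane [-0.0027  0.0081  0.1314]
[ 0.6682965  -0.06401915  0.13507971]
```

View pics/f.png

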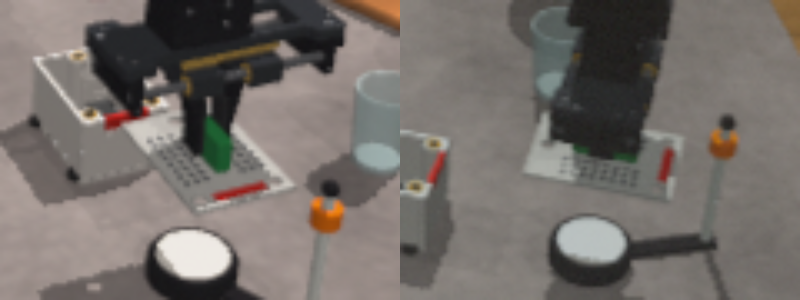

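The plate is over the lamp, level with the orange band (crop (325,215)), and tilt is under 0.5°. Both views agree that the box is (−0.2005, +0.091) from the plate, with the yaw matching. Move there at height, then lower a little.

```bash
python3 -m crank '{"steps":[[[-0.3,0.14,0],[0,0,0]],[[-0.65,0.295,0],[0,0,0]],[[-0.65,0.295,0],[0,0,0]],[[-0.65,0.295,0],[0,0,0]],[[-0.65,0.295,0],[0,0,0]],[[-0.65,0.295,0],[0,0,0]],[[-0.65,0.295,0],[0,0,0]],[[-0.65,0.295,0],[0,0,0]],[[-0.65,0.295,0],[0,0,0]],[[-0.65,0.295,0],[0,0,0]]]}' | head -3
python3 -m crank '{"steps":[[[-0.65,0.295,0],[0,0,0]],[[-0.65,0.295,0],[0,0,0]],[[-0.3,0.14,0],[0,0,0]],[[-0.27,0.115,0],[0,0,0]],[[0,0,-0.2],[0,0,0]],[[0,0,-0.3],[0,0,0]],[[0,0,-0.3],[0,0,0]],[[0,0,-0.2],[0,0,0]],[[0,0,0],[0,0,0]],[[0,0,0],[0,0,0]]]}'
python3 -m crank '{"steps":[[[0,0,0],[0,0,0]],[[0,0,0],[0,0,0]],[[0,0,0],[0,0,0]],[[0,0,0],[0,0,0]],[[0,0,0],[0,0,0]]]}' | head -3
cat > g.py <<'E'
from m import *
import sys
ee=monitor.read_state()['ee_pos']; zt=ee[2]-.006; a=[]
R={'scene':[(.528,.0366),(.5039,-.0224),(.4194,.0484)],'side':[(.5284,.0352),(.5028,-.0263),(.419,.0437)]}
for n in R:
    c=grab(n);C=cloud(c)
    p=np.linalg.inv(c['T'])@np.append([ee[0],ee[1],zt],1); F=f(c); u=int(c['cx']-F*p[0]/p[2]); v=int(c['cy']+F*p[1]/p[2])
    a.append(cv2.resize(c['pixels'][v-45:v+45,u-60:u+60],(400,300)))
    s=(C[...,2]>zt-.006)&(C[...,2]<zt+.012)&(np.hypot(C[...,0]-ee[0],C[...,1]-ee[1])<.085)
    b=np.array(R[n]); bc=((b[0]+b[1])/2+b[2])/2; d=(b[0]+b[1])/2-b[2]
    print(n,s.sum(),rect(C[s]),'z',np.median(C[s][:,2]).round(4),'box',(bc*1000).round(1),np.degrees(np.arctan2(d[1],d[0])).round(1))
    for m,ar,ce in blobs(c,'red',(u-45,v-35,u+45,v+35),8): print('red',ar,rect(onplane(c,m,zt)),np.median(C[m],0).round(4))
cv2.imwrite('pics/%s.png'%sys.argv[1],np.hstack(a)); print(ee)
E
python3 g.py g
```

```text
time: 10.18
ee_pos: [0.5132, 0.0064, 0.1351]
eef_rot: [0.192, 0.981, 0.0, 0.0]
time: 11.02
ee_pos: [0.4677, 0.0266, 0.1095]
eef_rot: [0.192, 0.981, -0.0, -0.001]
ft_force: [0.6, -0.6, -3.1]
width: 0.0137
grip_force: 34.9
time: 11.43
ee_pos: [0.4679, 0.027, 0.1102]
eef_rot: [0.192, 0.981, 0.0, 0.0]
scene 475 ((469.2, 25.8), (92.0, 134.6), 67.1) z 0.1044 box [467.7  27.8] -23.2
red 43 ((565.7, -41.9), (44.7, 17.2), 67.6) [0.5271 0.0018 0.0651]
side 547 ((466.3, 24.4), (93.4, 130.6), 68.6) z 0.1039 box [467.3  24.1] -22.1
red 16 ((518.6, 3.2), (40.4, 4.5), 65.5) [0.5179 0.0042 0.1041]
red 12 ((520.1, -40.6), (38.5, 2.9), 64.9) [ 0.5253 -0.0023  0.0693]
[0.46791367 0.02703477 0.11024128]
```

View pics/g.png

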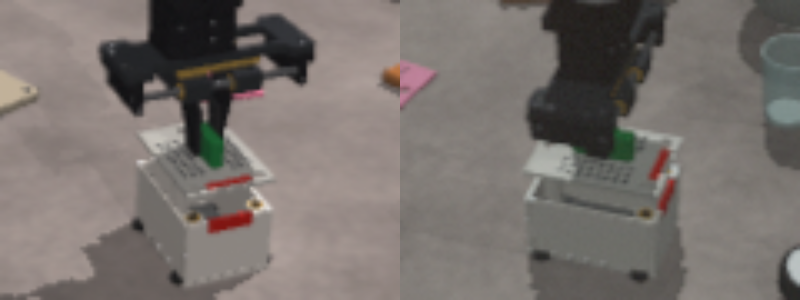

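Plate is above the box (crop (215,165)), stripes aligned, and offsets are within 2 mm in both views, with the yaw within 1°. Lower by 9 mm and settle.

```bash
python3 -m crank '{"steps":[[[0,0,-0.18],[0,0,0]],[[0,0,-0.18],[0,0,0]],[[0,0,0],[0,0,0]],[[0,0,0],[0,0,0]],[[0,0,0],[0,0,0]],[[0,0,0],[0,0,0]],[[0,0,0],[0,0,0]],[[0,0,0],[0,0,0]],[[0,0,0],[0,0,0]],[[0,0,0],[0,0,0]]]}'
python3 g.py i
```

```text
time: 12.37
ee_pos: [0.4679, 0.0271, 0.1011]
eef_rot: [0.192, 0.981, 0.0, 0.0]
ft_force: [0.6, 0.1, -3.4]
width: 0.0139
grip_force: 34.9
scene 481 ((468.5, 27.5), (90.9, 135.4), 66.9) z 0.0952 box [467.7  27.8] -23.2
red 12 ((518.6, 4.8), (37.2, 4.3), 66.5) [0.5199 0.0041 0.0955]
red 45 ((556.7, -31.4), (45.9, 18.2), 70.2) [0.5281 0.001  0.0658]
side 546 ((466.6, 24.4), (94.1, 130.4), 68.5) z 0.0949 box [467.3  24.1] -22.1
red 15 ((518.0, 1.9), (35.7, 5.4), 68.6) [0.518  0.0041 0.096 ]
red 10 ((521.5, -30.2), (38.9, 2.9), 64.9) [0.5257 0.0009 0.0691]
[0.46785794 0.02706022 0.10114294]
```

Both views agree within 1 mm, and the underside is 21 mm above the rim. Hand in.

```bash
python3 -c "
from bench import ticket; print(ticket.close_job())"
```

```text
the job is handed in; nothing more can be done
None
```

I held the grating plate over the lamp for about 2.5 s, level with the orange band. It is now gripped level about 21 mm above the catch box rim, with its holes over the threaded holes to within about 1 mm by camera measurement. The job is handed in, but no verdict came back.

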